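# Seat the row of capacitors along a circuit board

## Task

One of the two circuit boards has a row of five tall capacitors still standing a few millimetres proud on their leads. Go along that row with a fingertip, starting at the end with the grey screw terminal block and taking the capacitors one after another, pressing each gently down until it sits fully home on the board. Do not lift anything, do not shift the board, and leave the bare board, the spool and the screwdriver where they are.

Things in the scene. Friction and masses are not known exactly. Their poses are not given: they have to be found in the camera images.
- board: board to work on: green, 95 x 200 x 2 mm, loose, on four 10 mm spacers on a 3 mm cardboard sheet. Origin: centre of the outline, at the spacers' feet; upper face 12 mm above. y axis along the length to the end with the grey screw terminal block (58 x 10 mm, 11 mm tall); z up. Five tall capacitors in a row along y at x = +10 mm; four low coils (11 mm tall) at x = -30 mm. Either side, any yaw
- bare_board: the next board, like the first but with printed rings where the tall capacitors will go; loose, origin and axes as for the first board
- spool: grey plastic spool standing upright, 56 mm across, 40 mm tall, loose; origin at the centre of its underside
- screwdriver: screwdriver, 160 mm long, lying on the cardboard beyond the boards, loose; origin about mid length on its underside, x axis along it to the tip
- cap1_top (a point): centre of the flat top of the capacitor nearest the terminal block: an upright black can 18 mm across and 25 mm tall with a silver top, 36 mm from its neighbours; z axis up. When it is fully home this point is 37 mm above the board body's origin (25 mm above the board's face)
- cap1 (a joint): how far the underside of that capacitor stands off the board's face, in m: 0 = fully home, starts at 0.004 to 0.0055, 0.008 at most. Its leads grip in their holes: slides down under about 3 N, stays where it is left; it then stops hard against the board
- cap2_top (a point): centre of the flat top of the capacitor second from the terminal block: an upright black can 18 mm across and 25 mm tall with a silver top, 36 mm from its neighbours; z axis up. When it is fully home this point is 37 mm above the board body's origin (25 mm above the board's face)
- cap2 (a joint): how far the underside of that capacitor stands off the board's face, in m: 0 = fully home, starts at 0.004 to 0.0055, 0.008 at most. Its leads grip in their holes: slides down under about 3 N, stays where it is left; it then stops hard against the board
- cap3_top (a point): centre of the flat top of the capacitor in the middle: an upright black can 18 mm across and 25 mm tall with a silver top, 36 mm from its neighbours; z axis up. When it is fully home this point is 37 mm above the board body's origin (25 mm above the board's face)
- cap3 (a joint): how far the underside of that capacitor stands off the board's face, in m: 0 = fully home, starts at 0.004 to 0.0055, 0.008 at most. Its leads grip in their holes: slides down under about 3 N, stays where it is left; it then stops hard against the board
- cap4_top (a point): centre of the flat top of the capacitor fourth from the terminal block: an upright black can 18 mm across and 25 mm tall with a silver top, 36 mm from its neighbours; z axis up. When it is fully home this point is 37 mm above the board body's origin (25 mm above the board's face)
- cap4 (a joint): how far the underside of that capacitor stands off the board's face, in m: 0 = fully home, starts at 0.004 to 0.0055, 0.008 at most. Its leads grip in their holes: slides down under about 3 N, stays where it is left; it then stops hard against the board
- cap5_top (a point): centre of the flat top of the capacitor farthest from the terminal block: an upright black can 18 mm across and 25 mm tall with a silver top, 36 mm from its neighbours; z axis up. When it is fully home this point is 37 mm above the board body's origin (25 mm above the board's face)
- cap5 (a joint): how far the underside of that capacitor stands off the board's face, in m: 0 = fully home, starts at 0.004 to 0.0055, 0.008 at most. Its leads grip in their holes: slides down under about 3 N, stays where it is left; it then stops hard against the board

How it is judged:
On the way, in this order (a step that is already met when the one before it is completed fails the run):
1. the capacitor nearest the terminal block is fully home (value of joint cap1 below 0.0012 m), for 0.1 s.
2. the capacitor second from the terminal block is fully home (value of joint cap2 below 0.0012 m), for 0.1 s.
3. the capacitor in the middle is fully home (value of joint cap3 below 0.0012 m), for 0.1 s.
4. the capacitor fourth from the terminal block is fully home (value of joint cap4 below 0.0012 m), for 0.1 s.
5. the capacitor farthest from the terminal block is fully home (value of joint cap5 below 0.0012 m), for 0.1 s.
At the end, for the whole second after the job is handed in: all five capacitors stand off the board by less than 1.2 mm, and the board lies flat (within 3 degrees), at rest and within 12 mm of where it was (value of joint each of cap1, cap2, cap3, cap4, cap5 below 0.0012 m and distance of board from where it was at the start of the episode below 0.012 m and angle between board's own z axis and vertical below 0.05 rad and linear speed of board below 0.02 m/s); the robot touches nothing.
It fails at once if the fingers press on the board or its parts with more than 30 N (contact force between the fingers and board above 30 N).
It fails at once if the board is shifted more than 12 mm (distance of board from where it was at the start of the episode above 0.012 m).
It fails at once if the board is lifted off the sheet or tipped up (height (world z) of board above 0.008 m or angle between board's own z axis and vertical above 0.08 rad).
It fails at once if a capacitor is pulled up out of its holes (stands off more than 6.8 mm) (value of joint any of cap1, cap2, cap3, cap4, cap5 above 0.0068 m).
It fails at once if the bare board, the spool or the screwdriver is moved more than 12 mm (distance of any of bare_board, spool, screwdriver from where it was at the start of the episode above 0.012 m).
It also fails if it takes over 48 s, if anything falls off the work surface, if the arm or the gripper's body presses on something with over 40 N, if the wrist force passes 120 N, or if a joint passes its speed limit or range.

## Robot

A 6-joint arm with a two-finger parallel gripper is mounted at the origin on the work surface. World frame = base frame: x ahead of the robot, y to its left, z up, the work surface at z = 0. Lengths are in m, angles in rad, forces in N, time in s.
With the tool pointing down it reaches from about 0.15 to 0.775 m from the base axis. Payload 6.1 kg.
Tool frame: the origin (TCP) lies midway between the tips of the shut fingers; the grasp point (between the pads) lies 19 mm behind it; z points along the fingers, x is the direction in which the jaws open and shut, and the axes are right-handed (so a half turn about z gives the same grasp; the last joint's range is limited). The gripper opens to 85 mm and grips with 20 to 120 N. Pads are 22 mm wide; open, the fingers measure 114 mm over their backs; the gripper's body (76 mm by 85 mm) begins 54 mm behind the grasp point. The pads swing forward as they close: fully open they stand 13 mm farther back than shut.
Start: joints at [-1.127, 0.126, -0.04, 1.405, 0, 1.571], TCP at [0.225, -0.474, 0.231] pointing down, gripper open.
Joint ranges: [-2.72, 2.72], [-0.95, 1.95], [-1.27, 1.35], [-1.78, 2.02], [-1.46, 1.47], [-3.14, 3.14]. Speed limits (rad/s): [2.39, 2.39, 3.01, 3.14, 3.14, 3.14].

## Interface

Orientations are given as a unit quaternion [w, x, y, z].
In Python, from station import bot gives the robot as it stands.
- The arm moves only by the tool step_arm, never from a script. Its argument "steps" is a list of rows, each an object with "jaw": the opening, from 0 (shut) to 1 (fully open); "xyz": the shift along the tool's x, y, z in m, a list of three; "rot": the turn, a rotation vector about the tool's x, y, z in rad, a list of three. A call has exactly 8 rows; each row is the pose to reach, as a shift and turn from the pose commanded when the call began, along the tool's axes at that moment; what a row does not reach only later rows make up. A row lasts 1/12 s, in which the tool goes at most 41.7 mm and 7.16 degrees, less where a joint would pass 70% of its speed; a pose out of reach is approached as far as the arm can. A call with a gripper value outside its range is refused whole. The fingers move at their own pace and stop on an object; "newtons" is the grip in N (left out, the last holds). Time passes only in rows, so rows that repeat a pose let the fingers close, or fill a call up. It gives the time, the measured TCP pose, the force and the opening at its end, in the units of the state.
- bot.state(): the state, without advancing time (a new reading comes with each control period).
- bot.capture(name): name is "scene" or "top" or "wrist"; returns a dict with "frame" (384x512x3 uint8, red, green, blue), "depth" (384x512 float32, m along the optical axis (not along the pixel's ray), 0 where there is no reading), "camera_matrix" (3x3 intrinsics, pixels), "R" (3x3) and "t" (3): a world point X has camera coordinates R X + t. Camera axes: x right, y down, z forward; pixel columns grow to the right and rows downward; lengths in m; the calibration is good to about 2 mm. A picture is of the moment at which its call begins.
- bot.close_job(): hands the job in, once; it reports no verdict.
The state is a dict: "time_s": time; "qpos": joint angles; "qvel": joint speeds; "joint_efforts": joint torques, N m; "ee_pos": TCP position; "ee_rot": TCP orientation; "ft_force": force on the tool from outside, world axes, zero at the start; "ft_torque": the same for the moment, N m; "width": finger opening in m.
Only numpy, scipy, OpenCV 4.12 (cv2) and the standard library are available. Lean on these libraries where they do the work, as an engineer would, in place of code of your own. Each camera call takes 0.05 s, during which the arm holds its last target. There are 200 camera calls.

## Working session

There is one attempt and no reset: what is moved stays moved. The work goes in short steps, Python scripts to look and compute and a tool call to move; the robot and the scene stay as the last step left them, time stands still between calls to the robot, and variables do not carry over. Pictures are saved under pics/ and viewed, about 8 in all and at most 12, crops included, and the job is handed in when it is done.

Besides the shell and the picture viewer there is one more tool, called after "Call:" as name(argument=value, ...) on one line, values as JSON. step_arm: Moves the arm, as the interface text tells. Its arguments: {"type":"object","properties":{"steps":{"type":"array"},"newtons":{"type":"number"}},"required":["steps"]}

```bash
mkdir -p pics; python3 - <<'E'
from station import bot
import cv2, numpy as np
for n in ("scene","top"):
    c=bot.capture(n); cv2.imwrite(f"pics/{n}0.png",c["frame"][:,:,::-1]); np.savez(f"{n}0.npz",**c)
    print(n,c["camera_matrix"].round(1).tolist(),(-c["R"].T@c["t"]).round(3))
s=bot.state();print(s)
E
```

```text
scene [[415.8, 0.0, 252.6], [0.0, 415.8, 190.6], [0.0, 0.0, 1.0]] [0.935 0.612 0.672]
top [[377.2, 0.0, 257.0], [0.0, 377.2, 185.9], [0.0, 0.0, 1.0]] [ 0.507 -0.017  0.987]
{'time_s': 0.1, 'qpos': array([-1.12697968e+00,  1.26364344e-01, -4.04869763e-02,  1.40540068e+00,
        1.67010378e-05,  1.57081612e+00]), 'qvel': array([-0.00108896, -0.00098298,  0.00051403, -0.00010152, -0.00086404,
       -0.00116249]), 'joint_efforts': array([ 1.12412945e-03, -4.36904204e+01,  3.53607023e+01,  1.36744761e-02,
        1.04243113e-04, -2.57282136e-05]), 'ee_pos': array([ 0.22528081, -0.47381351,  0.23059208]), 'ee_rot': array([-3.95818835e-04,  8.45390689e-01, -5.34147970e-01, -6.10852181e-04]), 'ft_force': array([0.23751906, 0.57192325, 0.91280259]), 'ft_torque': array([ 0.023882  ,  0.03058066, -0.01366762]), 'width': 0.08514836436868768}
```

View pics/top0.png

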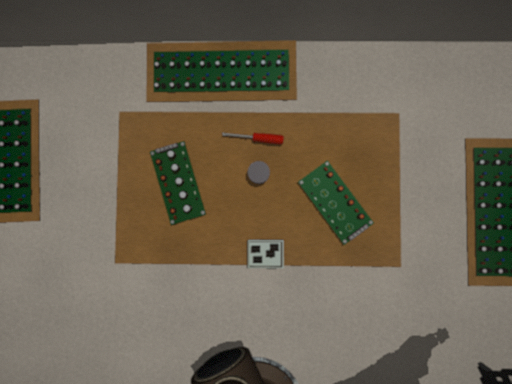

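View pics/scene0.png

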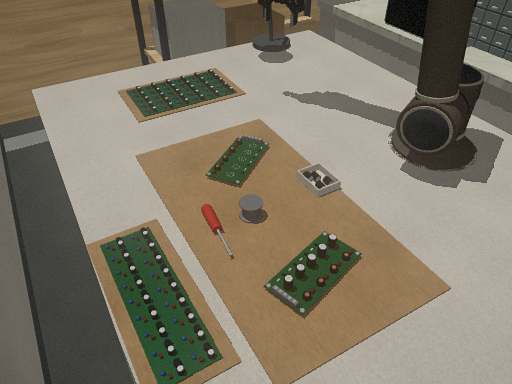

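The top view shows the work board at left, around pixel (178,182). Its grey terminal block is at the far end (168,148), and five silver tops run from about (170,154) to (187,209). The bare board is at right (335,203), the spool at (258,172) and the screwdriver at (253,138). The scene view agrees.

```bash
cat > h.py <<'E'
import numpy as np, cv2
def ray(c,uv,z):
    K,R,t=c["camera_matrix"],c["R"],c["t"]
    o=-R.T@t; d=R.T@np.linalg.inv(K)@np.array([uv[0],uv[1],1.]); return o+d*(z-o[2])/d[2]
def proj(c,X):
    p=c["camera_matrix"]@(c["R"]@X+c["t"]); return p[:2]/p[2]
E
python3 - <<'E'
from h import *
T=np.load("top0.npz");S=np.load("scene0.npz")
def blobs(c,x0,x1,y0,y1,th):
    hsv=cv2.cvtColor(c["frame"],cv2.COLOR_RGB2HSV)
    m=((hsv[...,1]<60)&(hsv[...,2]>th)).astype(np.uint8); k=np.zeros_like(m);k[y0:y1,x0:x1]=m[y0:y1,x0:x1]
    n,l,s,ce=cv2.connectedComponentsWithStats(k,connectivity=4)
    return [(ce[i],s[i,4]) for i in range(1,n) if s[i,4]>=8]
for nm,c,b in (("top",T,(145,210,138,226,130)),("scene",S,(255,365,225,320,140))):
    print(nm)
    for ce,a in blobs(c,*b):
        print(ce.round(1),a,ray(c,ce,.0447).round(4), c["depth"][int(ce[1]+.5),int(ce[0]+.5)])
# green outline in top
hsv=cv2.cvtColor(T["frame"],cv2.COLOR_RGB2HSV)
g=cv2.inRange(hsv,(45,60,20),(90,255,255)); g[:, :145]=0; g[:,212:]=0; g[:135]=0;g[230:]=0
r=cv2.minAreaRect(cv2.findNonZero(g)); print(r,ray(T,r[0],.015))
a=cv2.resize(T["frame"][138:228,140:215],None,fx=6,fy=6,interpolation=2)
b=cv2.resize(S["frame"][225:320,255:370],None,fx=4,fy=4,interpolation=2); b=cv2.copyMakeBorder(b,0,max(0,540-b.shape[0]),0,0,0)[:540]
cv2.imwrite("pics/crop1.png",cv2.resize(np.hstack([a,b]),None,fx=.85,fy=.85)[:,:,::-1])
E
```

```text
top
[170.2 153.2] 17 [0.6372 0.2207 0.0447] 0.9488988
[174.2 166.6] 16 [0.6034 0.2098 0.0447] 0.949427
[178.5 180.5] 16 [0.5685 0.1983 0.0447] 0.9499089
[182.3 194.1] 18 [0.5344 0.1881 0.0447] 0.9479558
[186.2 208. ] 19 [0.4997 0.1775 0.0447] 0.94200593
scene
[332.4 236.1] 29 [0.4993 0.1754 0.0447] 0.8587253
[322.1 246. ] 30 [0.5342 0.1868 0.0447] 0.8351908
[311.3 256.2] 33 [0.5688 0.1978 0.0447] 0.8170103
[300.1 266.6] 35 [0.6029 0.2084 0.0447] 0.7971316
[288.2 277.6] 38 [0.6372 0.219  0.0447] 0.7755333
[268. 285.] 9 [0.6787 0.2148 0.0447] 0.79878825
[275.5 287. ] 8 [0.6691 0.2254 0.0447] 0.78238857
[301.6 309.6] 13 [0.655  0.2887 0.0447] 0.7568552
((177.2426300048828, 182.77880859375), (75.8144302368164, 35.33792495727539), 73.41265869140625) [0.56448054 0.20826754 0.015     ]
```

View pics/crop1.png

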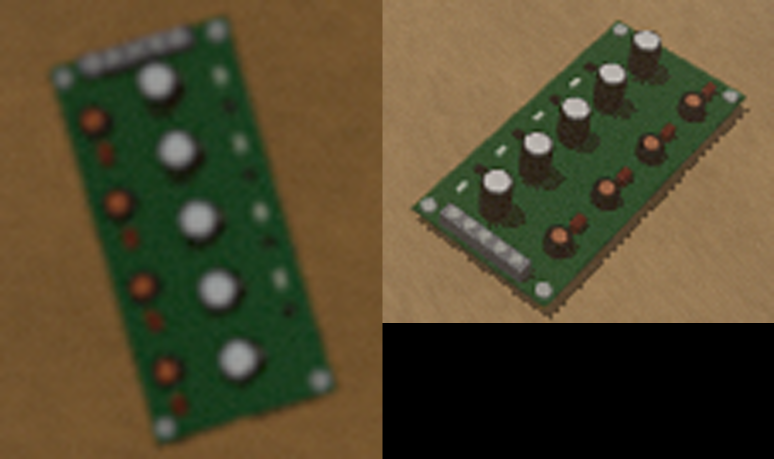

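The crop confirms the layout: cap1 is next to the grey block. Both views agree to within about 2 mm, giving cap1 ≈ (0.637, 0.220), cap5 ≈ (0.4995, 0.1765) and a pitch of 36 mm. I'll start travelling with the jaws shut.

Call:
step_arm(steps=[{"jaw":0,"xyz":[-0.022,-0.033,0],"rot":[0,0,-0.12]},{"jaw":0,"xyz":[-0.044,-0.066,0],"rot":[0,0,-0.24]},{"jaw":0,"xyz":[-0.066,-0.099,0],"rot":[0,0,-0.36]},{"jaw":0,"xyz":[-0.088,-0.132,0],"rot":[0,0,-0.48]},{"jaw":0,"xyz":[-0.11,-0.165,0],"rot":[0,0,-0.6]},{"jaw":0,"xyz":[-0.132,-0.198,0],"rot":[0,0,-0.72]},{"jaw":0,"xyz":[-0.154,-0.231,0],"rot":[0,0,-0.84]},{"jaw":0,"xyz":[-0.176,-0.264,0],"rot":[0,0,-0.96]}])

```text
time_s: 0.77
ee_pos: [0.3886, -0.2, 0.2311]
ee_rot: [-0.0, 0.997, -0.081, -0.0]
ft_force: [0.9, -0.8, 1.0]
width: 0.0
```

```bash
cat >> h.py <<'E'
from scipy.spatial.transform import Rotation as Ro
C1=np.array([.6372,.2198]); D=np.array([-.0344,-.0109])
def rel(bot,xy,z):
    s=bot.state(); q=s["ee_rot"]; R=Ro.from_quat([q[1],q[2],q[3],q[0]])
    print("t",round(s["time_s"],2),"pos",s["ee_pos"].round(4),"F",s["ft_force"].round(2),"w",round(s["width"],4),"q",s["qpos"].round(2))
    print("toolx",R.as_matrix()[:,0].round(3),"tooly",R.as_matrix()[:,1].round(3),"shift",R.inv().apply(np.r_[xy,z]-s["ee_pos"]).round(4))
E
python3 -c "
from station import bot
from h import *
rel(bot,C1,.15)"
```

```text
t 0.77 pos [ 0.3886 -0.2     0.2311] F [ 0.91 -0.8   0.98] w 0.0 q [-0.48 -0.04 -0.21  1.4  -0.    1.26]
toolx [ 0.987 -0.161 -0.   ] tooly [-0.161 -0.987 -0.   ] shift [ 0.1779 -0.4543  0.0811]
```

Call:
step_arm(steps=[{"jaw":0,"xyz":[0.0145,-0.037,0.006],"rot":[0,0,0]},{"jaw":0,"xyz":[0.029,-0.074,0.012],"rot":[0,0,0]},{"jaw":0,"xyz":[0.0435,-0.111,0.018],"rot":[0,0,0]},{"jaw":0,"xyz":[0.058,-0.148,0.024],"rot":[0,0,0]},{"jaw":0,"xyz":[0.0725,-0.185,0.03],"rot":[0,0,0]},{"jaw":0,"xyz":[0.087,-0.222,0.036],"rot":[0,0,0]},{"jaw":0,"xyz":[0.1015,-0.259,0.042],"rot":[0,0,0]},{"jaw":0,"xyz":[0.116,-0.296,0.048],"rot":[0,0,0]}])

```text
time_s: 1.43
ee_pos: [0.5523, 0.0728, 0.1826]
ee_rot: [0.0, 0.997, -0.083, -0.0]
ft_force: [0.7, -0.7, 0.0]
width: -0.0001
```

```bash
python3 -c "
from station import bot
from h import *
rel(bot,C1,.08)"
```

```text
t 1.43 pos [0.5523 0.0728 0.1826] F [ 0.67 -0.67  0.03] w -0.0001 q [ 0.13  0.19 -0.07  1.31 -0.    1.87]
toolx [ 0.986 -0.166 -0.001] tooly [-0.166 -0.986  0.   ] shift [ 0.0594 -0.1591  0.1025]
```

Call:
step_arm(steps=[{"jaw":0,"xyz":[0.012,-0.032,0.016],"rot":[0,0,0]},{"jaw":0,"xyz":[0.024,-0.064,0.032],"rot":[0,0,0]},{"jaw":0,"xyz":[0.036,-0.096,0.048],"rot":[0,0,0]},{"jaw":0,"xyz":[0.048,-0.128,0.064],"rot":[0,0,0]},{"jaw":0,"xyz":[0.0594,-0.159,0.08],"rot":[0,0,0]},{"jaw":0,"xyz":[0.0594,-0.159,0.1],"rot":[0,0,0]},{"jaw":0,"xyz":[0.0594,-0.159,0.11],"rot":[0,0,0]},{"jaw":0,"xyz":[0.0594,-0.159,0.11],"rot":[0,0,0]}])

```text
time_s: 2.1
ee_pos: [0.6347, 0.2171, 0.0695]
ee_rot: [0.001, 0.997, -0.083, -0.003]
ft_force: [-0.9, 0.5, 0.2]
width: 0.0001
```

```bash
python3 -c "
from station import bot
from h import *
rel(bot,C1,.055)
for n in ('wrist','scene'):
    c=bot.capture(n); np.savez(n+'1.npz',**c)
    f=c['frame'].copy()
    if n=='wrist':
        for i in range(5): 
            p=proj(c,np.r_[C1+i*D,.0447]); print(p.round(1)); 
        a=f
    else: a=cv2.resize(f[190:330,240:400],None,fx=2.4,fy=2.4)
    a=cv2.copyMakeBorder(a,0,384-a.shape[0],0,0,0) if a.shape[0]<384 else a
    cv2.imwrite('pics/'+n+'1.png',a[:,:,::-1])
a=cv2.imread('pics/wrist1.png');b=cv2.imread('pics/scene1.png');cv2.imwrite('pics/v1.png',cv2.resize(np.hstack([a,b]),None,fx=.88,fy=.88))
"
```

```text
t 2.1 pos [0.6347 0.2171 0.0695] F [-0.94  0.53  0.19] w 0.0001 q [ 0.33  0.45  0.03  1.16 -0.    2.07]
toolx [ 0.986 -0.166 -0.006] tooly [-0.166 -0.986  0.003] shift [ 0.0021 -0.0031  0.0145]
[256.1 229.2]
[198.  256.3]
[143.1 281.9]
[ 91.1 306.1]
[ 41.8 329.1]
```

View pics/v1.png

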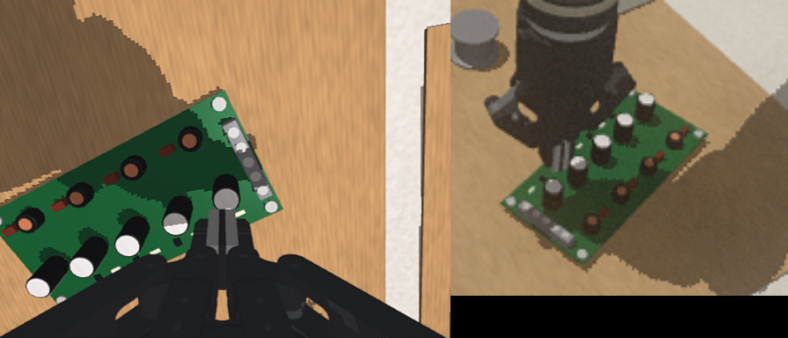

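Call:
step_arm(steps=[{"jaw":0,"xyz":[0.001,-0.001,0.006],"rot":[0,0,0]},{"jaw":0,"xyz":[0.001,-0.002,0.012],"rot":[0,0,0]},{"jaw":0,"xyz":[0.001,-0.002,0.018],"rot":[0,0,0]},{"jaw":0,"xyz":[0.001,-0.002,0.018],"rot":[0,0,0]},{"jaw":0,"xyz":[0.001,-0.002,0.018],"rot":[0,0,0]},{"jaw":0,"xyz":[0.001,-0.002,0.018],"rot":[0,0,0]},{"jaw":0,"xyz":[0.001,-0.002,0.018],"rot":[0,0,0]},{"jaw":0,"xyz":[0.001,-0.002,0.018],"rot":[0,0,0]}])

```text
time_s: 2.87
ee_pos: [0.6384, 0.2196, 0.0557]
ee_rot: [-0.0, 0.997, -0.083, 0.0]
ft_force: [0.4, 0.0, 0.2]
width: -0.0002
```

```bash
python3 -c "
from station import bot
from h import *
rel(bot,C1,.04)"
```

```text
t 2.87 pos [0.6384 0.2196 0.0557] F [0.44 0.   0.17] w -0.0002 q [ 0.33  0.45  0.01  1.13 -0.    2.07]
toolx [ 0.986 -0.166  0.001] tooly [-0.166 -0.986 -0.   ] shift [-0.0012 -0.      0.0157]
```

Call:
step_arm(steps=[{"jaw":0,"xyz":[-0.001,0,0.004],"rot":[0,0,0]},{"jaw":0,"xyz":[-0.001,0,0.008],"rot":[0,0,0]},{"jaw":0,"xyz":[-0.001,0,0.01],"rot":[0,0,0]},{"jaw":0,"xyz":[-0.001,0,0.011],"rot":[0,0,0]},{"jaw":0,"xyz":[-0.001,0,0.012],"rot":[0,0,0]},{"jaw":0,"xyz":[-0.001,0,0.013],"rot":[0,0,0]},{"jaw":0,"xyz":[-0.001,0,0.014],"rot":[0,0,0]},{"jaw":0,"xyz":[-0.001,0,0.014],"rot":[0,0,0]}])

```text
time_s: 3.53
ee_pos: [0.637, 0.2197, 0.0412]
ee_rot: [0.0, 0.997, -0.083, -0.0]
ft_force: [-0.6, -1.4, 0.2]
width: 0.0
```

```bash
python3 -c "
from station import bot
from h import *
rel(bot,C1,.04)"
```

```text
t 3.53 pos [0.637  0.2197 0.0412] F [-0.58 -1.38  0.21] w 0.0 q [ 0.33  0.46 -0.01  1.1   0.    2.07]
toolx [ 0.986 -0.166 -0.   ] tooly [-0.166 -0.986  0.   ] shift [ 0.0001 -0.0002  0.0012]
```

Call:
step_arm(steps=[{"jaw":0,"xyz":[0,0,0.0003],"rot":[0,0,0]},{"jaw":0,"xyz":[0,0,0.0006],"rot":[0,0,0]},{"jaw":0,"xyz":[0,0,0.0009],"rot":[0,0,0]},{"jaw":0,"xyz":[0,0,0.0012],"rot":[0,0,0]},{"jaw":0,"xyz":[0,0,0.0015],"rot":[0,0,0]},{"jaw":0,"xyz":[0,0,0.0015],"rot":[0,0,0]},{"jaw":0,"xyz":[0,0,0.0015],"rot":[0,0,0]},{"jaw":0,"xyz":[0,0,0.0015],"rot":[0,0,0]}])

```text
time_s: 4.2
ee_pos: [0.6372, 0.2197, 0.0401]
ee_rot: [-0.0, 0.997, -0.083, 0.0]
ft_force: [-2.4, -1.0, 5.0]
width: -0.0002
```

```bash
python3 -c "
from station import bot
from h import *
rel(bot,C1,.04)
c=bot.capture('scene')
a=cv2.resize(c['frame'][205:315,255:375],None,fx=5,fy=5,interpolation=2)
cv2.imwrite('pics/v2.png',a[:,:,::-1])
"
```

```text
t 4.2 pos [0.6372 0.2197 0.0401] F [-2.36 -0.96  4.97] w -0.0002 q [ 0.33  0.46 -0.01  1.1  -0.    2.07]
toolx [ 0.986 -0.166  0.   ] tooly [-0.166 -0.986 -0.   ] shift [-0.     -0.0001  0.0001]
```

View pics/v2.png

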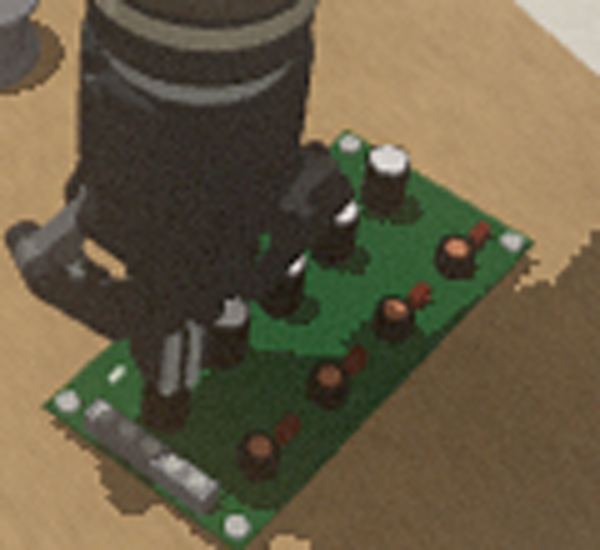

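The tip is square on cap1 (crop pixel (170,385)). The tool stopped at z = 0.0401 with about 5 N. I'll push a little more to confirm the hard stop.

Call:
step_arm(steps=[{"jaw":0,"xyz":[0,0,0.0003],"rot":[0,0,0]},{"jaw":0,"xyz":[0,0,0.0006],"rot":[0,0,0]},{"jaw":0,"xyz":[0,0,0.0006],"rot":[0,0,0]},{"jaw":0,"xyz":[0,0,0.0006],"rot":[0,0,0]},{"jaw":0,"xyz":[0,0,0.0006],"rot":[0,0,0]},{"jaw":0,"xyz":[0,0,0.0006],"rot":[0,0,0]},{"jaw":0,"xyz":[0,0,0.0006],"rot":[0,0,0]},{"jaw":0,"xyz":[0,0,0.0006],"rot":[0,0,0]}])

```text
time_s: 4.92
ee_pos: [0.6372, 0.2197, 0.04]
ee_rot: [-0.0, 0.997, -0.083, 0.0]
ft_force: [-3.8, -1.2, 7.4]
width: -0.0001
```

```bash
python3 -c "
from station import bot
from h import *
rel(bot,C1+D,.052)"
```

```text
t 4.92 pos [0.6372 0.2197 0.04  ] F [-3.76 -1.18  7.41] w -0.0001 q [ 0.33  0.46 -0.02  1.09  0.    2.07]
toolx [ 0.986 -0.166  0.001] tooly [-0.166 -0.986 -0.   ] shift [-0.0322  0.0164 -0.012 ]
```

Cap1 is hard-stopped: z = 0.0400 and the force rises without further travel. Next, cap2.

Call:
step_arm(steps=[{"jaw":0,"xyz":[0,0,-0.008],"rot":[0,0,0]},{"jaw":0,"xyz":[0,0,-0.02],"rot":[0,0,0]},{"jaw":0,"xyz":[-0.01,0.005,-0.02],"rot":[0,0,0]},{"jaw":0,"xyz":[-0.022,0.011,-0.02],"rot":[0,0,0]},{"jaw":0,"xyz":[-0.0322,0.0164,-0.02],"rot":[0,0,0]},{"jaw":0,"xyz":[-0.0322,0.0164,-0.02],"rot":[0,0,0]},{"jaw":0,"xyz":[-0.0322,0.0164,-0.016],"rot":[0,0,0]},{"jaw":0,"xyz":[-0.0322,0.0164,-0.012],"rot":[0,0,0]}])

```text
time_s: 5.58
ee_pos: [0.6038, 0.2092, 0.0517]
ee_rot: [-0.0, 0.997, -0.083, 0.001]
ft_force: [0.6, 0.3, -0.1]
width: 0.0002
```

```bash
python3 -c "
from station import bot
from h import *
rel(bot,C1+D,.0391)"
```

```text
t 5.58 pos [0.6038 0.2092 0.0517] F [ 0.61  0.27 -0.08] w 0.0002 q [ 0.33  0.39 -0.1   1.08 -0.    2.07]
toolx [ 0.986 -0.166  0.002] tooly [-0.166 -0.986 -0.001] shift [-0.001   0.0005  0.0126]
```

Call:
step_arm(steps=[{"jaw":0,"xyz":[-0.0005,0,0.004],"rot":[0,0,0]},{"jaw":0,"xyz":[-0.0005,0,0.0065],"rot":[0,0,0]},{"jaw":0,"xyz":[-0.0005,0,0.008],"rot":[0,0,0]},{"jaw":0,"xyz":[-0.0005,0,0.0095],"rot":[0,0,0]},{"jaw":0,"xyz":[-0.0005,0,0.011],"rot":[0,0,0]},{"jaw":0,"xyz":[-0.0005,0,0.0122],"rot":[0,0,0]},{"jaw":0,"xyz":[-0.0005,0,0.0122],"rot":[0,0,0]},{"jaw":0,"xyz":[-0.0005,0,0.0122],"rot":[0,0,0]}])

```text
time_s: 6.25
ee_pos: [0.6026, 0.209, 0.04]
ee_rot: [-0.0, 0.997, -0.083, 0.001]
ft_force: [-1.4, -0.3, 6.7]
width: -0.0003
```

```bash
python3 -c "
from station import bot
from h import *
rel(bot,C1+2*D,.0391)"
```

```text
t 6.25 pos [0.6026 0.209  0.04  ] F [-1.43 -0.25  6.72] w -0.0003 q [ 0.33  0.39 -0.11  1.06  0.    2.07]
toolx [ 0.986 -0.166  0.001] tooly [-0.166 -0.986 -0.001] shift [-0.0319  0.0166  0.0008]
```

Cap2 is home (z = 0.0400, 6.7 N). I'll hold briefly, then move to cap3.

Call:
step_arm(steps=[{"jaw":0,"xyz":[0,0,0],"rot":[0,0,0]},{"jaw":0,"xyz":[0,0,-0.008],"rot":[0,0,0]},{"jaw":0,"xyz":[0,0,-0.02],"rot":[0,0,0]},{"jaw":0,"xyz":[-0.01,0.005,-0.02],"rot":[0,0,0]},{"jaw":0,"xyz":[-0.022,0.011,-0.02],"rot":[0,0,0]},{"jaw":0,"xyz":[-0.032,0.0164,-0.02],"rot":[0,0,0]},{"jaw":0,"xyz":[-0.032,0.0164,-0.016],"rot":[0,0,0]},{"jaw":0,"xyz":[-0.032,0.0164,-0.012],"rot":[0,0,0]}])

```text
time_s: 6.92
ee_pos: [0.5684, 0.1982, 0.0518]
ee_rot: [-0.0, 0.997, -0.083, 0.001]
ft_force: [1.0, 0.0, -0.2]
width: -0.0003
```

Call:
step_arm(steps=[{"jaw":0,"xyz":[0,0,0.004],"rot":[0,0,0]},{"jaw":0,"xyz":[0,0,0.0065],"rot":[0,0,0]},{"jaw":0,"xyz":[0,0,0.008],"rot":[0,0,0]},{"jaw":0,"xyz":[0,0,0.0095],"rot":[0,0,0]},{"jaw":0,"xyz":[0,0,0.011],"rot":[0,0,0]},{"jaw":0,"xyz":[0,0,0.012],"rot":[0,0,0]},{"jaw":0,"xyz":[0,0,0.012],"rot":[0,0,0]},{"jaw":0,"xyz":[0,0,0.012],"rot":[0,0,0]}])

```text
time_s: 7.58
ee_pos: [0.5684, 0.1982, 0.04]
ee_rot: [-0.0, 0.997, -0.083, 0.001]
ft_force: [-2.0, -1.5, 7.2]
width: -0.0001
```

```bash
python3 -c "
from station import bot
from h import *
rel(bot,C1+2*D,.0391)
rel(bot,C1+3*D,.0391)"
```

```text
t 7.58 pos [0.5684 0.1982 0.04  ] F [-2.03 -1.55  7.22] w -0.0001 q [ 0.34  0.33 -0.21  1.03 -0.    2.07]
toolx [ 0.986 -0.166  0.001] tooly [-0.166 -0.986 -0.001] shift [0.     0.0002 0.0009]
t 7.58 pos [0.5684 0.1982 0.04  ] F [-2.03 -1.55  7.22] w -0.0001 q [ 0.34  0.33 -0.21  1.03 -0.    2.07]
toolx [ 0.986 -0.166  0.001] tooly [-0.166 -0.986 -0.001] shift [-0.0321  0.0167  0.0008]
```

Cap3 is home. Next, cap4.

Call:
step_arm(steps=[{"jaw":0,"xyz":[0,0,0],"rot":[0,0,0]},{"jaw":0,"xyz":[0,0,-0.008],"rot":[0,0,0]},{"jaw":0,"xyz":[0,0,-0.02],"rot":[0,0,0]},{"jaw":0,"xyz":[-0.01,0.005,-0.02],"rot":[0,0,0]},{"jaw":0,"xyz":[-0.022,0.011,-0.02],"rot":[0,0,0]},{"jaw":0,"xyz":[-0.032,0.0165,-0.02],"rot":[0,0,0]},{"jaw":0,"xyz":[-0.032,0.0165,-0.016],"rot":[0,0,0]},{"jaw":0,"xyz":[-0.032,0.0165,-0.012],"rot":[0,0,0]}])

```text
time_s: 8.25
ee_pos: [0.5341, 0.1873, 0.0518]
ee_rot: [-0.0, 0.997, -0.083, 0.001]
ft_force: [-0.2, -0.1, -0.3]
width: 0.0001
```

Call:
step_arm(steps=[{"jaw":0,"xyz":[0,0,0.004],"rot":[0,0,0]},{"jaw":0,"xyz":[0,0,0.0065],"rot":[0,0,0]},{"jaw":0,"xyz":[0,0,0.008],"rot":[0,0,0]},{"jaw":0,"xyz":[0,0,0.0095],"rot":[0,0,0]},{"jaw":0,"xyz":[0,0,0.011],"rot":[0,0,0]},{"jaw":0,"xyz":[0,0,0.012],"rot":[0,0,0]},{"jaw":0,"xyz":[0,0,0.012],"rot":[0,0,0]},{"jaw":0,"xyz":[0,0,0.012],"rot":[0,0,0]}])

```text
time_s: 8.92
ee_pos: [0.5342, 0.1873, 0.04]
ee_rot: [-0.0, 0.997, -0.083, 0.001]
ft_force: [-1.5, -1.5, 8.5]
width: 0.0003
```

```bash
python3 -c "
from station import bot
from h import *
rel(bot,C1+4*D,.0391)"
```

```text
t 8.92 pos [0.5342 0.1873 0.04  ] F [-1.55 -1.51  8.5 ] w 0.0003 q [ 0.34  0.27 -0.29  1.01 -0.    2.08]
toolx [ 0.986 -0.166  0.001] tooly [-0.166 -0.986 -0.001] shift [-0.0323  0.0167  0.0008]
```

Call:
step_arm(steps=[{"jaw":0,"xyz":[0,0,0],"rot":[0,0,0]},{"jaw":0,"xyz":[0,0,-0.008],"rot":[0,0,0]},{"jaw":0,"xyz":[0,0,-0.02],"rot":[0,0,0]},{"jaw":0,"xyz":[-0.01,0.005,-0.02],"rot":[0,0,0]},{"jaw":0,"xyz":[-0.022,0.011,-0.02],"rot":[0,0,0]},{"jaw":0,"xyz":[-0.032,0.0165,-0.02],"rot":[0,0,0]},{"jaw":0,"xyz":[-0.032,0.0165,-0.016],"rot":[0,0,0]},{"jaw":0,"xyz":[-0.032,0.0165,-0.012],"rot":[0,0,0]}])

```text
time_s: 9.58
ee_pos: [0.4995, 0.1762, 0.0512]
ee_rot: [-0.0, 0.997, -0.083, 0.0]
ft_force: [0.7, 0.7, -0.5]
width: -0.0
```

Call:
step_arm(steps=[{"jaw":0,"xyz":[0,0,0.004],"rot":[0,0,0]},{"jaw":0,"xyz":[0,0,0.0065],"rot":[0,0,0]},{"jaw":0,"xyz":[0,0,0.008],"rot":[0,0,0]},{"jaw":0,"xyz":[0,0,0.0095],"rot":[0,0,0]},{"jaw":0,"xyz":[0,0,0.011],"rot":[0,0,0]},{"jaw":0,"xyz":[0,0,0.012],"rot":[0,0,0]},{"jaw":0,"xyz":[0,0,0.012],"rot":[0,0,0]},{"jaw":0,"xyz":[0,0,0.012],"rot":[0,0,0]}])

```text
time_s: 10.25
ee_pos: [0.4998, 0.1764, 0.0399]
ee_rot: [-0.0, 0.997, -0.083, 0.001]
ft_force: [-2.5, -0.4, 8.1]
width: 0.0
```

Cap5 is home too. I'll lift straight up, then move aside (−y) to give the cameras a clear view.

Call:
step_arm(steps=[{"jaw":0,"xyz":[0,0,0],"rot":[0,0,0]},{"jaw":0,"xyz":[0,0,-0.01],"rot":[0,0,0]},{"jaw":0,"xyz":[0,0,-0.04],"rot":[0,0,0]},{"jaw":0,"xyz":[0,0,-0.075],"rot":[0,0,0]},{"jaw":0,"xyz":[0,0,-0.11],"rot":[0,0,0]},{"jaw":0,"xyz":[-0.01,0.03,-0.13],"rot":[0,0,0]},{"jaw":0,"xyz":[-0.02,0.065,-0.14],"rot":[0,0,0]},{"jaw":0,"xyz":[-0.03,0.1,-0.14],"rot":[0,0,0]}])

```text
time_s: 10.92
ee_pos: [0.454, 0.0823, 0.1821]
ee_rot: [-0.001, 0.997, -0.082, 0.002]
ft_force: [1.6, 0.2, -0.4]
width: 0.0001
```

Call:
step_arm(steps=[{"jaw":0,"xyz":[-0.01,0.035,0],"rot":[0,0,0]},{"jaw":0,"xyz":[-0.02,0.07,0],"rot":[0,0,0]},{"jaw":0,"xyz":[-0.03,0.105,0],"rot":[0,0,0]},{"jaw":0,"xyz":[-0.04,0.14,0],"rot":[0,0,0]},{"jaw":0,"xyz":[-0.05,0.175,0],"rot":[0,0,0]},{"jaw":0,"xyz":[-0.05,0.2,0],"rot":[0,0,0]},{"jaw":0,"xyz":[-0.05,0.2,0],"rot":[0,0,0]},{"jaw":0,"xyz":[-0.05,0.2,0],"rot":[0,0,0]}])

```text
time_s: 11.58
ee_pos: [0.3703, -0.1074, 0.1794]
ee_rot: [-0.0, 0.996, -0.085, 0.0]
ft_force: [-0.2, 0.6, -0.3]
width: 0.0003
```

```bash
python3 - <<'E'
from station import bot
from h import *
rel(bot,C1,.2)
S0=np.load("scene0.npz");T0=np.load("top0.npz");S=bot.capture("scene");T=bot.capture("top")
def bl(c,x0,x1,y0,y1,th):
    hsv=cv2.cvtColor(c["frame"],cv2.COLOR_RGB2HSV); m=((hsv[...,1]<60)&(hsv[...,2]>th)).astype(np.uint8)
    k=np.zeros_like(m);k[y0:y1,x0:x1]=m[y0:y1,x0:x1]
    n,l,s,ce=cv2.connectedComponentsWithStats(k,connectivity=4)
    return np.array([ce[i] for i in range(1,n) if s[i,4]>=14])
for c in (S0,S): print(bl(c,255,365,225,300,140).round(1).tolist())
for c in (T0,T): print(bl(c,145,210,138,226,130).round(1).tolist())
# expected scene row shift for 4.7mm descent
print(proj(S0,np.r_[C1,.04])-proj(S0,np.r_[C1,.0447]))
def rect(c):
    g=cv2.inRange(cv2.cvtColor(c["frame"],cv2.COLOR_RGB2HSV),(45,60,20),(90,255,255)); g[:, :145]=0; g[:,212:]=0; g[:135]=0;g[230:]=0
    return cv2.minAreaRect(cv2.findNonZero(g))
print(rect(T0),rect(T))
a=[cv2.resize(c["frame"][215:315,255:370],None,fx=3.4,fy=3.4,interpolation=2) for c in (S0,S)]
cv2.imwrite("pics/end.png",np.hstack(a)[:,:,::-1])
E
```

```text
t 11.58 pos [ 0.3703 -0.1074  0.1794] F [-0.16  0.62 -0.32] w 0.0003 q [-0.28 -0.13 -0.41  1.29  0.    1.46]
toolx [ 0.986 -0.17   0.001] tooly [-0.17  -0.986 -0.   ] shift [ 0.2076 -0.3677 -0.0204]
[[332.4, 236.1], [322.1, 246.0], [311.3, 256.2], [300.1, 266.6], [288.2, 277.6]]
[[332.1, 237.9], [322.0, 247.5], [311.1, 257.6], [300.1, 268.2], [288.1, 279.3]]
[[170.2, 153.2], [174.2, 166.6], [178.5, 180.5], [182.3, 194.1], [186.2, 208.0]]
[[170.8, 153.2], [174.9, 167.0], [178.8, 180.4], [182.6, 194.2], [186.8, 208.0]]
[-0.1315769   1.56998874]
((177.2426300048828, 182.77880859375), (75.8144302368164, 35.33792495727539), 73.41265869140625) ((177.33917236328125, 182.75320434570312), (75.9027328491211, 35.32722473144531), 73.61045837402344)
```

View pics/end.png

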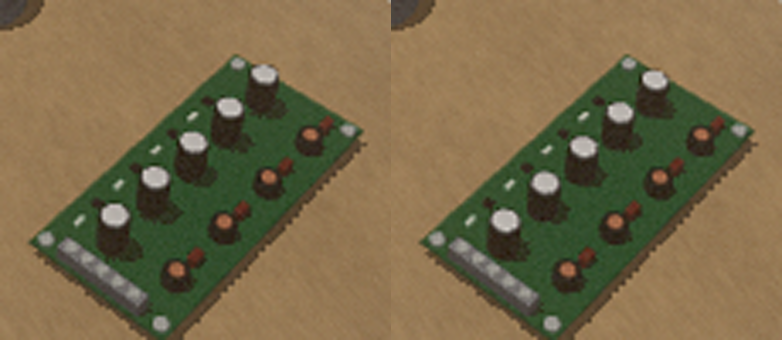

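The before and after crops show all five tops lower: 1.4–1.8 px down, against about 1.6 px expected for a 4.7 mm drop. The board hasn't moved, and the arm is clear.

```bash
python3 -c "
from station import bot
print(bot.close_job())"
```

```text
the job is handed in; nothing more can be done
None
```

I pressed all five capacitors home with the shut fingertips, one after another from the terminal-block end, and handed the job in at about 11.7 s. The hand-in gives no verdict.

- **Seating:** each press ended at fingertip height 0.0399–0.0400 m, the expected fully-home height. The vertical force at the end of each press was about 7–8.5 N, against the 30 N limit. On cap1 I pushed a little further to confirm the hard stop.
- **Final pictures:** the five tops sit 1.4–1.8 px lower in the scene view; about 1.6 px was expected for a 4.7 mm drop. The board outline moved about 0.1 px, well under 1 mm. The arm was clear of everything.
- **Disagreements:** no check failed. The two cameras differed by up to 2 mm on the capacitor positions, which is within their calibration.
- **Not measured:** I did not re-measure the bare board, spool or screwdriver. The arm passed well above the spool and bare board and stayed away from the screwdriver.

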